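Sort the rubbish off the bedside cart and slide the dish back to its place

ROBOT

A 6-joint arm with a two-finger parallel gripper is mounted at the origin on the work surface. World frame = base frame: x ahead of the robot, y to its left, z up, the work surface at z = 0. Lengths are in m, angles in rad, forces in N, time in s.
With the tool pointing down it reaches from about 0.3 to 0.85 m from the base axis. Payload 5.4 kg.
Tool frame: the origin (TCP) lies midway between the tips of the shut fingers; the grasp point (between the pads) lies 19 mm behind it; z points along the fingers, y is the line along which they close (so a half turn about z gives the same grasp; the last joint's range is limited). The gripper opens to 85 mm and grips with 20 to 120 N. Pads are 22 mm wide; open, the fingers measure 114 mm over their backs; the gripper's body (76 mm by 85 mm) begins 54 mm behind the grasp point. The pads swing forward as they close: fully open they stand 13 mm farther back than shut.
Start: joints at [1.066, 0.158, 1.597, -0, 1.386, -0.21], TCP at [0.167, 0.55, 0.231] pointing down, gripper open.
Joint ranges: [-2.91, 2.91], [-0.94, 2.29], [0.18, 2.7], [-1.29, 4.43], [0.17, 2.64], [-3, 3]. Speed limits (rad/s): [2.57, 2.57, 3.14, 3.14, 3.14, 3.14].

INTERFACE

Orientations are given as a rotation vector (axis times angle).
In Python, from cell import bot gives the robot as it stands.
- The arm moves only by the shell command python3 -m handwheel 'ROWS'. ROWS is a JSON object of lists of equal length, an entry for each row: "dp": the shift along the tool's x, y, z in mm, a list of three; "angular": the turn, a rotation vector about the tool's x, y, z in degrees, a list of three; "jaw": the closure, from -1 (fully open) to 1 (shut). A call has 1 to 8 rows; each row shifts and turns the commanded pose from where the row before left it, along the tool's axes as they then stand; what a row does not reach is not made up. A row lasts 1/8 s, in which the tool goes at most 62.5 mm and 10.7 degrees, less where a joint would pass 70% of its speed; a pose out of reach is approached as far as the arm can. A call is refused whole if a number of a shift passes 62.5 or a number of a turn 10.7, either way. A call with a gripper value outside its range is refused whole. The fingers move at their own pace and stop on an object; the grip force is fixed at half the most. Time passes only in rows, so rows that do not move let the fingers close. It gives the time, the measured TCP pose, the force, the opening and the grip force at its end, in the units of the state.
- bot.state(): the state, without advancing time (a new reading comes with each control period).
- bot.grab_frame(name): name is "scene" or "top"; returns the picture (384x512x3 uint8, red, green, blue); there is no depth.
- bot.camera_info(name): a dict with "K" (3x3 intrinsics, pixels), "R" (3x3) and "t" (3): a world point X has camera coordinates R X + t. Camera axes: x right, y down, z forward; pixel columns grow to the right and rows downward; lengths in m; the calibration is good to about 2 mm. A picture is of the moment at which its call begins. camera_info takes no time and is no camera call.
- bot.sign_off(): hands the job in; it is judged then, once.
Trained networks look in the newest picture that a camera, given by its name, has taken for a name from the list of things; names that differ only in an ending like _2 or _b are one class to them, and where a whole thing is asked for, a point or a joint stands for the part that bears it (a point fixed in the world has none). Each returns a list of dicts, best first, with "confidence" (0 to 1); they miss things now and then, are a little off and sometimes report something else, mostly with a low value. They report only what shows in the picture. A call takes as long as a camera call.
- bot.spot_in(target, camera): "rect" ([left, top, width, height] in pixels, round what is visible of it).
The state is a dict: "time": time; "qpos": joint angles; "joint_vel": joint speeds; "tau": joint torques, N m; "ee_pos": TCP position; "ee_rot": TCP orientation; "force": force on the tool from outside, world axes, zero at the start; "wrist_torque": the same for the moment, N m; "opening": finger opening in m; "grip_force": force on a finger pad.
Only numpy, scipy, OpenCV 4.12 (cv2) and the standard library are available. Lean on these libraries where they do the work, as an engineer would, in place of code of your own. Each camera call takes 0.05 s, during which the arm holds its last target. There are 200 camera calls.

TASK

Clear the rubbish off the bedside cart for recycling: the empty green plastic bottle goes into the open yellow bin, and the long empty carton goes end first through the square mouth of the blue-lidded paper box, down to the bottom. Slide the ceramic dish along the cart top, without lifting or tipping it, until it stands wholly on the round grey mark that the bottle was lying on. Leave the pump bottle and the flask standing where they are.

Things in the scene. Friction and masses are not known exactly. Their poses are not given: they have to be found in the camera images.
- carton: empty white carton with a blue and an orange band, 160 mm long and 50 x 50 mm across, closed, about 60 g, lying flat between two tall things near its ends (200 mm high; some 25 mm of room at each end). Origin at its centre; x runs along its length.
- empty: empty green plastic bottle with a white cap, lying on its flat side on the round mark: body 92 mm long, 46 mm wide, 30 mm high, neck and cap on its +x end, 120 mm long overall. Origin at the middle of its underside; x along its length to the cap, z up; the body spans x from -60 to +32 mm, the cap is 25 mm thick and ends at x = +60 mm.
- dish: round white ceramic dish, foot 92 mm and rim 116 mm in diameter, 32 mm high, wall 5 mm, inner floor 6 mm above its underside, about 85 mm across at the inner floor and 106 mm at the rim, 260 g. Origin at the centre of its underside, z up. It can stand 19 to 32 cm from the mark.
- mark: round grey place mark printed on the cart top, 144 mm in diameter, flat. Origin at its centre.
- paperbox: fixed brown cardboard paper box with a flat blue lid, 124 x 124 mm, 120 mm high; in the middle of the lid is a square mouth 66 x 66 mm, its sides along the box's x and y; inside it is 108 x 108 mm, floor 4 mm up. Origin at the centre of its underside, z up.
- bin: fixed open-topped yellow bin, 170 mm (x) by 130 mm (y), 100 mm high, wall 4 mm. Origin at the centre of its underside, z up.
- lotion: bystander: white pump bottle with a green band, 60 mm in diameter, 200 mm high with its pump, standing beyond one end of the carton. Origin at the centre of its underside.
- flask: bystander: steel vacuum flask with a red cap, 64 mm in diameter, 200 mm high, standing beyond the other end of the carton. Origin at the centre of its underside. Behind these, the back of the cart from x = 0.76 m on holds a tray of dropper bottles, a pill box, a tissue box and a blood pressure meter, up to 115 mm high: keep clear of them.

How it is judged:
By the outcome, as a careful person would: the job done as asked, in the order asked, and still so for the second after the job is handed in, with the robot touching nothing.
It also fails if it takes over 72 s, if anything falls off the work surface, if the arm or the gripper's body presses on something with over 40 N, if the wrist force passes 120 N, or if a joint passes its speed limit or range.

## Working session

There is one attempt and no reset: what is moved stays moved. The work goes in short steps, Python scripts to look and compute and a shell command to move; the robot and the scene stay as the last step left them, time stands still between calls to the robot, and variables do not carry over. Pictures are saved under pics/ and viewed, at most 10 in all, crops included, and the job is handed in when it is done.

```bash
ls; mkdir -p pics; python3 - <<'E'
from cell import bot
import cv2,numpy as np
np.set_printoptions(precision=4,suppress=True)
for c in("scene","top"):
    f=bot.grab_frame(c); cv2.imwrite(f"pics/{c}0.png",cv2.resize(f[...,::-1],(800,600)))
    i=bot.camera_info(c); print(c,np.array(i["K"]),np.array(i["R"]),np.array(i["t"]),-np.array(i["R"]).T@i["t"])
    for n in "carton empty dish mark paperbox bin lotion flask".split():
        print(n,[(np.round(d["rect"],1).tolist(),round(d["confidence"],2)) for d in bot.spot_in(n,c)[:2]])
print(bot.state())
E
```

```text
pics
scene [[412.2672   0.     254.1938]
 [  0.     412.2672 194.0145]
 [  0.       0.       1.    ]] [[-0.4385  0.8986  0.0151]
 [ 0.4948  0.2554 -0.8307]
 [-0.7503 -0.3568 -0.5566]] [ 0.2474 -0.2357  1.3886] [1.2669 0.3334 0.5734]
carton [([209.5, 199.7, 70.5, 54.3], 0.63)]
empty [([218.4, 167.0, 47.1, 14.0], 0.89)]
dish [([310.9, 178.4, 46.6, 33.1], 0.89)]
mark [([215.6, 172.6, 46.4, 24.8], 0.71)]
paperbox [([384.0, 182.3, 83.4, 93.1], 0.85)]
bin [([107.3, 124.7, 75.6, 64.4], 0.62)]
lotion [([286.1, 175.1, 36.1, 97.2], 0.94)]
flask []
top [[377.6223   0.     257.0382]
 [  0.     377.6223 194.9573]
 [  0.       0.       1.    ]] [[ 0.0183 -0.9998  0.0044]
 [-0.9988 -0.0185 -0.0459]
 [ 0.046  -0.0036 -0.9989]] [-0.0282  0.5599  0.9914] [ 0.5141 -0.0143  1.0162]
carton [([217.0, 146.0, 63.0, 31.5], 0.75)]
empty [([266.1, 229.2, 47.3, 23.8], 0.8)]
dish [([174.2, 217.6, 42.6, 45.0], 0.77)]
mark [([266.4, 211.1, 49.3, 51.6], 0.75)]
paperbox [([71.7, 174.1, 72.4, 60.4], 0.66)]
bin [([346.7, 174.2, 79.0, 80.5], 0.74)]
lotion [([172.3, 123.2, 32.8, 40.8], 0.75)]
flask [([284.0, 155.6, 32.5, 30.4], 0.82)]
{'time': 0.9, 'qpos': array([ 1.0659,  0.1584,  1.597 , -0.    ,  1.3862, -0.2101]), 'joint_vel': array([ 0.0002, -0.0009,  0.0003,  0.0025, -0.0006,  0.    ]), 'tau': array([ -0.0001, -39.6013, -33.1698,  -0.0002,   0.0006,  -0.    ]), 'ee_pos': array([0.1671, 0.5502, 0.2313]), 'ee_rot': array([0.4614, 3.1075, 0.0001]), 'force': array([ 0.6241,  0.6726, -0.5709]), 'wrist_torque': array([ 0.0083,  0.0235, -0.0272]), 'grip_force': 0.0, 'opening': 0.08530692778056874}
```

View pics/scene0.png

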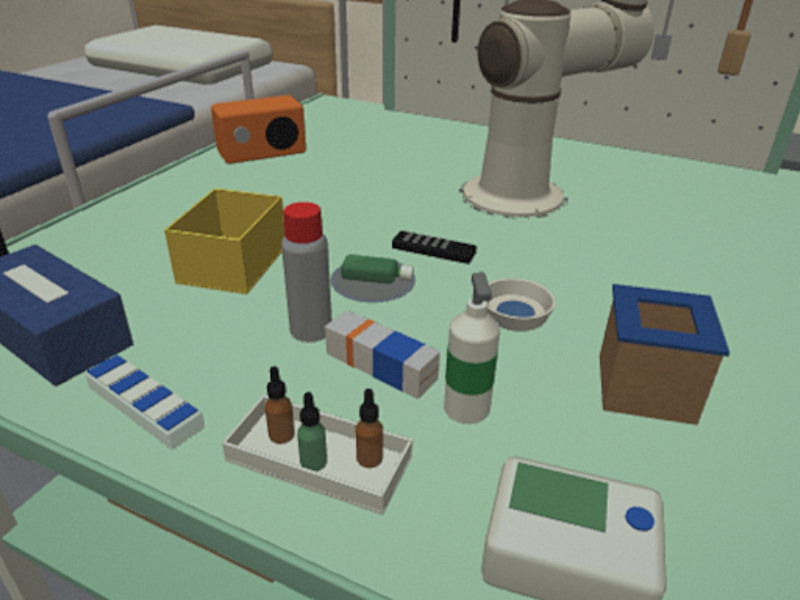

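View pics/top0.png

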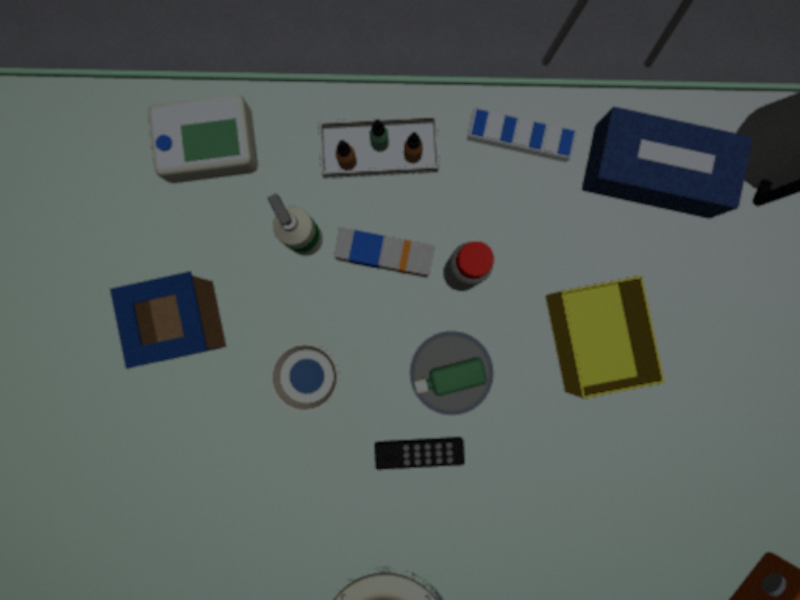

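The scene view shows the bottle at (370,268) with its cap to the right, the carton at (382,352), the dish at (518,305), the paper box at (663,350) and the bin at (228,240). The top view shows the same things at (455,377), (384,252), (305,377), (165,320) and (605,337). I'll enlarge them for corner picking.

```bash
cat > pick.py <<'E'
import cv2,numpy as np
from cell import bot
def crop(im,x,y,w,h,s=5):
    c=cv2.resize(im[y:y+h,x:x+w],None,fx=s,fy=s,interpolation=cv2.INTER_CUBIC)
    for i in range(0,w,10): cv2.putText(c,str(x+i),(i*s,8),0,.3,(0,0,255),1); c[:12 if i%50 else 20,i*s]=0
    for j in range(0,h,10): cv2.putText(c,str(y+j),(0,j*s+4),0,.3,(0,0,255),1); c[j*s,:6]=0
    return c
E
python3 - <<'E'
from pick import *
t=bot.grab_frame("top")[...,::-1].copy();s=bot.grab_frame("scene")[...,::-1].copy()
cv2.imwrite("t.png",t);cv2.imwrite("s.png",s)
a=np.hstack([crop(s,204,160,80,60),crop(t,255,205,80,60)]);b=np.hstack([crop(s,204,195,80,60),crop(t,205,135,80,60)])
cv2.imwrite("pics/c1.png",np.vstack([a,b]))
a=np.hstack([crop(s,380,175,100,75,4),crop(t,60,165,100,75,4)]);b=np.hstack([crop(s,100,118,100,75,4),crop(t,340,170,100,75,4)])
b2=cv2.resize(b,None,fx=1,fy=1)
cv2.imwrite("pics/c2.png",np.vstack([a,b]))
E
```

```text
(no output)
```

View pics/c1.png

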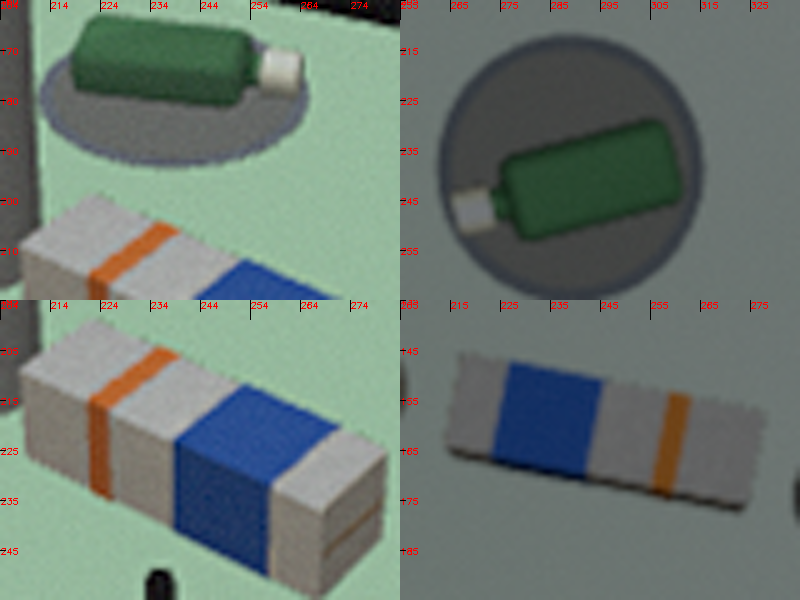

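View pics/c2.png

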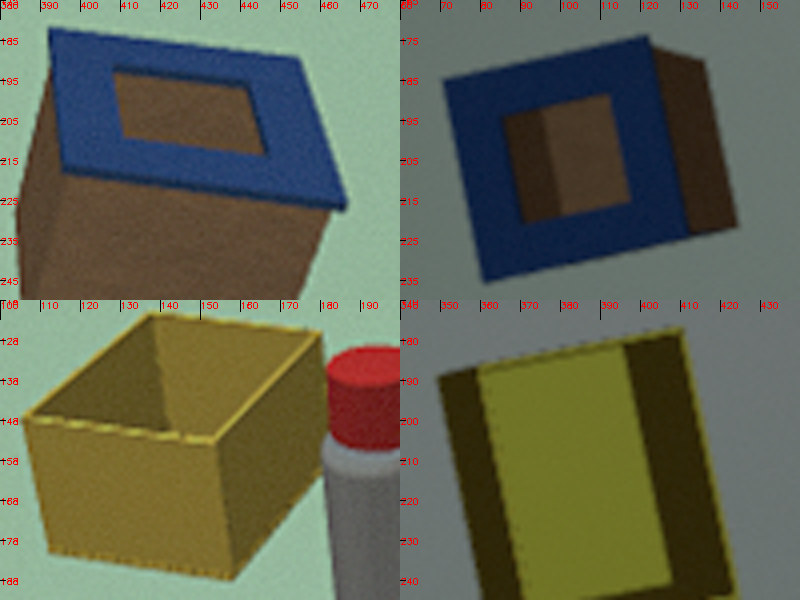

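Crops: the carton's blue end is toward +y, and its top-face corners in the top view are at (217,145), (278,157), (275,175) and (214,165). The bottle's cap tip is at (266,247). The lid, mouth and bin rim corners show clearly in both views, so I'll triangulate them.

```bash
cat > geo.py <<'E'
import numpy as np,cv2
from cell import bot
np.set_printoptions(precision=4,suppress=True)
C={c:{k:np.array(v,float) for k,v in bot.camera_info(c).items() if k in "KRt"} for c in("top","scene")}
P={c:C[c]["K"]@np.c_[C[c]["R"],C[c]["t"]] for c in C}
def tri(t,s):
    X=cv2.triangulatePoints(P["top"],P["scene"],np.array(t,float).T,np.array(s,float).T); X=(X[:3]/X[3]).T
    return X
def back(c,px,z):
    px=np.atleast_2d(px).astype(float); d=(np.linalg.inv(C[c]["K"])@np.c_[px,np.ones(len(px))].T).T@C[c]["R"]; o=-C[c]["R"].T@C[c]["t"]
    return o+d*((z-o[2])/d[:,2])[:,None]
def proj(c,X):
    p=P[c]@np.r_[X,1]; return p[:2]/p[2]
def rectinfo(n,X):
    X=np.array(X); e=np.roll(X,-1,0)-X
    print(n,"ctr",X.mean(0),"sides",np.linalg.norm(e[:,:2],axis=1),"edge angs",np.degrees(np.arctan2(e[:,1],e[:,0])),"z",X[:,2])
E
python3 - <<'E'
from geo import *
D=dict(carton=([(216.8,145.4),(278.2,156.6),(274.6,175),(214.4,164.6)],[(268.4,237.4),(208,208.6),(223.6,198.6),(281,226)],.05),
lid=([(71,185),(122,174),(132,223),(81,235.5)],[(466.5,226),(396.2,218),(392.5,182),(454.5,189.5)],.12),
mouth=([(85.5,194.2),(112.5,188.5),(118,215.5),(91.2,221)],[(447,213.7),(411,209.2),(409,191),(441.7,195)],.12),
bin=([(349.5,189),(410.5,177),(423.5,244),(373,254)],[(154,153.2),(105.5,147.5),(137.5,121),(180,125.5)],.1))
for n,(t,s,z) in D.items():
    rectinfo(n,tri(t,s)); rectinfo(" top",back("top",t,z)); rectinfo(" scn",back("scene",s,z))
print("cap",tri([(270,247.2)],[(260.6,174)]))
print("bottle cap tip, body end (z .015)",back("top",[(265.6,247.4),(309.4,236.3)],.015), "body corners z.03",back("top",[(307.4,228.6),(311.4,244),(280,253),(275,237)],.025))
print("mark",back("top",[(289.2,238.4)],0),back("scene",[(238.8,185.0)],0))
# segmentation ellipses
for c,f,r in(("top","t.png",(255,205,80,60)),):pass
print("dish top",back("top",[(195.5,240.1)],.032),back("scene",[(332,191)],.032),tri([(195.5,240.1)],[(332,191)]))
print("flask cap top",back("top",[(475/1.5625,259/1.5625)],.2),back("scene",[(303/1.5625,211/1.5625)],.2),"lotion", back("top",[(297/1.5625,224/1.5625)],.15))
print(cv2.Rodrigues(bot.state()['ee_rot'])[0])
E
```

```text
carton ctr [0.6466 0.0141 0.0474] sides [0.1597 0.0494 0.1556 0.0499] edge angs [-99.763  168.4747  80.4256  -6.7961] z [0.0478 0.049  0.0489 0.0438]
 top ctr [0.6471 0.0122 0.05  ] sides [0.1607 0.0484 0.157  0.05  ] edge angs [-99.3137 169.896   81.2357  -5.7474] z [0.05 0.05 0.05 0.05]
 scn ctr [0.6491 0.0169 0.05  ] sides [0.1588 0.0499 0.1566 0.0455] edge angs [-100.3985  167.1749   78.0102  -10.1679] z [0.05 0.05 0.05 0.05]
lid ctr [0.5263 0.3525 0.1175] sides [0.122  0.12   0.1233 0.1226] edge angs [ -76.3932 -165.8447  104.7925   13.5216] z [0.1178 0.1142 0.1196 0.1184]
 top ctr [0.5264 0.3504 0.12  ] sides [0.1233 0.119  0.1233 0.1223] edge angs [ -76.6524 -166.5758  104.8501   13.4397] z [0.12 0.12 0.12 0.12]
 scn ctr [0.5295 0.3532 0.12  ] sides [0.1222 0.1278 0.1221 0.1232] edge angs [ -74.0346 -166.6627  103.8107   13.3065] z [0.12 0.12 0.12 0.12]
mouth ctr [0.525  0.352  0.1183] sides [0.0646 0.0656 0.0632 0.0651] edge angs [ -76.86   -167.5947  102.6855   13.6001] z [0.1191 0.1181 0.1175 0.1185]
 top ctr [0.5253 0.3496 0.12  ] sides [0.0651 0.0655 0.0643 0.0651] edge a
[... 530 characters left out ...]
0.3399  0.1   ] sides [0.1266 0.1651 0.1243 0.1648] edge angs [ -75.824  -168.2649  104.0409   12.5217] z [0.1 0.1 0.1 0.1]
cap [[ 0.422  -0.0528  0.0147]]
bottle cap tip, body end (z .015) [[ 0.4222 -0.0431  0.015 ]
 [ 0.4534 -0.1583  0.015 ]] body corners z.03 [[ 0.474  -0.1514  0.025 ]
 [ 0.4341 -0.1623  0.025 ]
 [ 0.4092 -0.0806  0.025 ]
 [ 0.4506 -0.0669  0.025 ]]
mark [[ 0.4459 -0.1063  0.    ]] [[ 0.4747 -0.0878  0.    ]]
dish top [[0.4393 0.1395 0.032 ]] [[0.4399 0.1465 0.032 ]] [[0.438  0.1432 0.0297]]
flask cap top [[ 0.6171 -0.1181  0.2   ]] [[ 0.6246 -0.1119  0.2   ]] lotion [[0.6704 0.1393 0.15  ]]
[[-0.9569  0.2905 -0.    ]
 [ 0.2905  0.9569 -0.    ]
 [ 0.     -0.     -1.    ]]
```

```bash
cat > st.py <<'E'
from geo import *
import json
s=bot.state(); R=cv2.Rodrigues(s['ee_rot'])[0]
open("log.txt","a").write(json.dumps([s['qpos'].tolist(),s['ee_pos'].tolist(),s['ee_rot'].tolist()])+"\n")
def show(target=None):
    print("t",round(s['time'],2),"q",s['qpos'],"p",s['ee_pos'],"F",s['force'],"op",round(s['opening'],4),"g",round(s['grip_force'],1)); print("Rcols x",R[:,0],"y",R[:,1],"z",R[:,2])
    if target is not None: print("dp mm tool",1000*R.T@(np.array(target)-s['ee_pos']))
E
python3 -c "import st"
python3 -m handwheel '{"dp":[[-35,-42.7,10],[-35,-42.7,10],[-35,-42.7,10],[-35,-42.7,10],[-35,-42.7,10],[-35,-42.7,10],[-35,-42.7,10]],"angular":[[0,0,0],[0,0,0],[0,0,0],[0,0,0],[0,0,0],[0,0,0],[0,0,0]],"jaw":[-1,-1,-1,-1,-1,-1,-1]}'
python3 -m handwheel '{"dp":[[-35,-42.7,10],[-35,-42.7,10],[-35,-42.7,10],[-35,-42.7,10],[-35,-42.7,10],[-35,-42.7,10]],"angular":[[0,0,0],[0,0,0],[0,0,0],[0,0,0],[0,0,0],[0,0,0]],"jaw":[-1,-1,-1,-1,-1,-1]}'
python3 -c "import st"
python3 -m handwheel '{"dp":[[0,0,0],[0,0,0],[0,0,0],[0,0,0],[0,0,0],[0,0,0],[0,0,0]],"angular":[[0,0,9.7],[0,0,9.7],[0,0,9.7],[0,0,9.7],[0,0,9.6],[0,0,9.6],[0,0,0]],"jaw":[-1,-1,-1,-1,-1,-1,-1]}'
python3 -c "
import st;st.show([.4416,-.1142,.003])"
```

```text
time: 1.88
ee_pos: [0.3153, 0.1915, 0.1614]
ee_rot: [0.461, 3.106, 0.001]
force: [0.4, -0.3, -0.0]
opening: 0.0851
grip_force: 0.0
time: 2.62
ee_pos: [0.4418, -0.1152, 0.1013]
ee_rot: [0.462, 3.106, -0.0]
force: [1.2, 0.5, 0.7]
opening: 0.0854
grip_force: 0.0
time: 3.5
ee_pos: [0.4413, -0.1132, 0.1014]
ee_rot: [1.908, 2.496, 0.0]
force: [0.2, -0.3, -0.5]
opening: 0.0855
grip_force: 0.0
t 3.5 q [-0.5175 -0.0058  2.0449  0.      1.1022 -0.783 ] p [ 0.4413 -0.1132  0.1014] F [ 0.245  -0.3412 -0.5082] op 0.0855 g 0.0
Rcols x [-0.2624  0.965  -0.0002] y [0.965  0.2624 0.0002] z [ 0.0002 -0.0001 -1.    ]
dp mm tool [-1.0039  0.0605 98.4247]
```

```bash
python3 -m handwheel '{"dp":[[-1,0,40],[0,0,40],[0,0,18],[0,0,0],[0,0,0],[0,0,0],[0,0,0],[0,0,0]],"angular":[[0,0,0],[0,0,0],[0,0,0],[0,0,0],[0,0,0],[0,0,0],[0,0,0],[0,0,0]],"jaw":[-1,-1,-1,-1,1,1,1,1]}'
python3 -m handwheel '{"dp":[[0,0,0],[0,0,0],[0,0,-20],[0,0,-50],[0,0,-50],[0,0,-50],[0,0,0]],"angular":[[0,0,0],[0,0,0],[0,0,0],[0,0,0],[0,0,0],[0,0,0],[0,0,0]],"jaw":[1,1,1,1,1,1,1]}'
python3 - <<'E'
import st;st.show([.5129,-.34,.19])
E
```

```text
time: 4.5
ee_pos: [0.4427, -0.1149, 0.0047]
ee_rot: [1.908, 2.492, 0.001]
force: [-0.4, 0.2, 5.3]
opening: 0.0452
grip_force: 62.6
time: 5.38
ee_pos: [0.4442, -0.1157, 0.1782]
ee_rot: [1.904, 2.487, 0.002]
force: [-0.2, -0.0, -0.7]
opening: 0.0449
grip_force: 61.7
t 5.38 q [-0.519  -0.1098  1.9782 -0.      1.263  -0.7831] p [ 0.4442 -0.1157  0.1782] F [-0.2098 -0.0377 -0.7279] op 0.0449 g 61.7
Rcols x [-0.261   0.9653 -0.0072] y [0.9653 0.261  0.0072] z [ 0.0088 -0.0051 -0.9999]
dp mm tool [-234.5457    7.8059  -10.0877]
```

```bash
python3 -m handwheel '{"dp":[[-58.4,-1.3,0],[-58.4,-1.3,0],[-58.4,-1.3,0],[-58.4,-1.3,0],[0,0,0],[0,0,0],[0,0,0]],"angular":[[0,0,0],[0,0,0],[0,0,0],[0,0,0],[0,0,10],[0,0,10],[0,0,10]],"jaw":[1,1,1,1,1,1,1]}'
python3 -m handwheel '{"dp":[[0,0,0],[0,0,0],[0,0,0],[0,0,0],[0,0,0],[0,0,0],[0,0,0]],"angular":[[0,0,10],[0,0,10],[0,0,10],[0,0,10],[0,0,10],[0,0,10],[0,0,0]],"jaw":[1,1,1,1,1,1,1]}'
python3 - <<'E'
import st;st.show([.500,-.343,.045])
f=st.bot.grab_frame("top"); st.cv2.imwrite("pics/d1.png",st.cv2.resize(f[100:300,300:512,::-1],None,fx=2.5,fy=2.5))
E
```

```text
time: 6.25
ee_pos: [0.4966, -0.3405, 0.1714]
ee_rot: [-2.494, -1.906, 0.0]
force: [0.1, -0.7, -0.1]
opening: 0.0452
grip_force: 61.7
time: 7.12
ee_pos: [0.4967, -0.3404, 0.1718]
ee_rot: [-3.112, -0.416, 0.002]
force: [0.2, -0.6, -0.9]
opening: 0.0451
grip_force: 61.7
t 7.12 q [-0.8013  0.2786  1.577  -0.      1.2884  0.5038] p [ 0.4967 -0.3404  0.1718] F [ 0.1501 -0.6398 -0.8989] op 0.0451 g 61.7
Rcols x [ 0.9649  0.2626 -0.0012] y [ 0.2626 -0.9649 -0.0021] z [-0.0017  0.0017 -1.    ]
dp mm tool [  2.6585   3.626  126.8008]
```

View pics/d1.png

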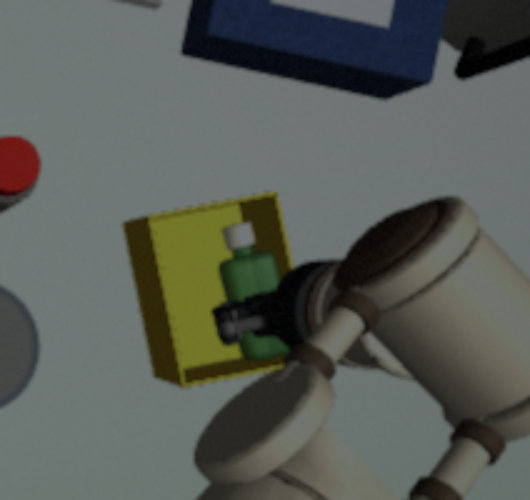

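The bottle hangs over the bin, lined up with its long side (crop ~(250,290)); the offset is parallax. Now I'll lower and release it.

```bash
python3 -m handwheel '{"dp":[[3,3,42],[0,0,42],[0,0,42],[0,0,0],[0,0,0],[0,0,0],[0,0,0],[0,0,0]],"angular":[[0,0,0],[0,0,0],[0,0,0],[0,0,0],[0,0,0],[0,0,0],[0,0,0],[0,0,0]],"jaw":[1,1,1,1,-0.5,-0.5,-0.5,-0.5]}'
python3 -m handwheel '{"dp":[[0,0,-60],[0,0,-60],[0,0,-60],[0,0,-40],[0,0,0]],"angular":[[0,0,0],[0,0,0],[0,0,0],[0,0,0],[0,0,0]],"jaw":[-0.5,-0.5,-1,-1,-1]}'
python3 - <<'E'
import st;st.show()
from geo import *
f=st.bot.grab_frame("top"); cv2.imwrite("t2.png",f[...,::-1]); g=st.bot.grab_frame("scene"); cv2.imwrite("s2.png",g[...,::-1])
a=cv2.resize(g[100:200,90:290,::-1],None,fx=4,fy=4); cv2.imwrite("pics/e1.png",a)
for n in("flask","lotion","dish","mark","empty"): 
  for c in("top","scene"): print(n,c,[(np.round(d["rect"],1).tolist(),round(d["confidence"],2)) for d in bot.spot_in(n,c)[:1]])
# mark by segmentation of grey in top & scene
for c,im,roi in(("top",f,(258,200,65,70)),("scene",g,(205,160,65,45))):
    x,y,w,h=roi; r=im[y:y+h,x:x+w].astype(int); m=((r[...,1]-r[...,0])<14).astype(np.uint8) if c=="top" else ((r[...,1]-r[...,0])<20).astype(np.uint8)
    cs=max(cv2.findContours(m,0,1)[0],key=cv2.contourArea); e=cv2.fitEllipse(cv2.convexHull(cs)); print(c,"ell",e,cv2.contourArea(cs)); ctr=np.array(e[0])+[x,y]; print(back(c,ctr,0))
E
```

```text
time: 8.18
ee_pos: [0.5023, -0.346, 0.0493]
ee_rot: [3.108, 0.417, 0.005]
force: [1.9, -6.6, 2.8]
opening: 0.0641
grip_force: 2.6
time: 8.8
ee_pos: [0.5025, -0.3445, 0.2722]
ee_rot: [3.107, 0.417, 0.008]
force: [0.6, -0.7, -0.3]
opening: 0.0854
grip_force: 0.0
t 8.8 q [-0.7991  0.2159  1.4509  0.0001  1.4663  0.5051] p [ 0.5025 -0.3445  0.2722] F [ 0.6386 -0.6797 -0.2567] op 0.0854 g 0.0
Rcols x [0.9647 0.2634 0.0043] y [ 0.2634 -0.9647  0.0074] z [ 0.0061 -0.0061 -1.    ]
flask top [([284.5, 155.8, 31.8, 28.3], 0.58)]
flask scene [([179.3, 132.3, 30.3, 85.3], 0.68)]
lotion top [([171.5, 124.3, 34.2, 37.2], 0.6)]
lotion scene [([284.7, 174.6, 39.8, 98.0], 0.83)]
dish top [([172.3, 215.9, 43.5, 45.1], 0.95)]
dish scene [([310.5, 179.4, 47.3, 34.0], 0.66)]
mark top [([266.5, 213.6, 47.1, 51.3], 0.79)]
mark scene [([213.6, 163.8, 54.3, 31.2], 0.96)]
empty top [([368.0, 192.8, 26.6, 45.8], 0.74)]
empty scene [([312.0, 178.7, 45.2, 34.0], 0.53)]Traceback (most recent call last):
  File "<stdin>", line 10, in <module>
cv2.error: OpenCV(4.12.0) /io/opencv/modules/imgproc/src/shapedescr.cpp:361: error: (-201:Incorrect size of input array) There should be at least 5 points to fit the ellipse in function 'fitEllipseNoDirect'
```

View pics/e1.png

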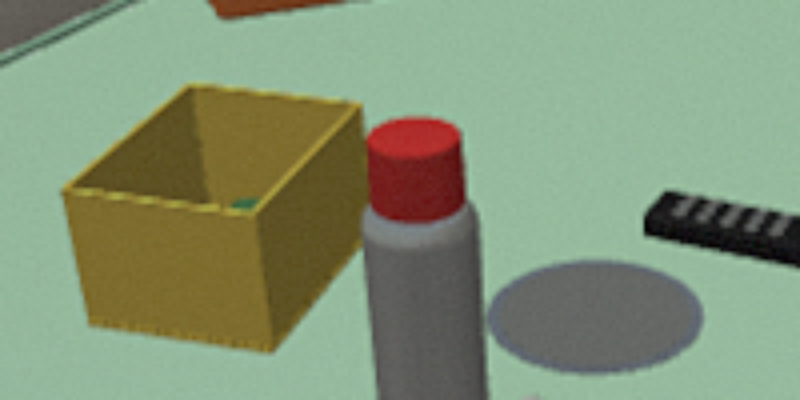

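The bottle is at the bottom of the bin: green at (245,205) in the crop, below the rim. The bare mark is centred at about (238.4,178.6) in the scene camera. Next I'll hover high over the carton's +y half and test the tilt direction.

```bash
python3 -m handwheel '{"dp":[[31.6,-43.3,-4],[31.6,-43.3,-4],[31.6,-43.3,-4],[31.6,-43.3,-4],[31.6,-43.3,-4],[31.6,-43.3,-4],[31.6,-43.3,-4],[31.6,-43.3,-4]],"angular":[[0,0,0],[0,0,0],[0,0,0],[0,0,0],[0,0,0],[0,0,0],[0,0,0],[0,0,0]],"jaw":[-1,-1,-1,-1,-1,-1,-1,-1]}'
python3 -m handwheel '{"dp":[[0,0,0],[0,0,0],[0,0,0],[0,0,0],[0,0,0],[0,0,0],[0,0,0],[0,0,0]],"angular":[[0,0,-9.3],[0,0,-9.3],[0,0,-9.3],[0,0,-9.3],[0,0,-9.3],[0,0,-9.3],[0,0,-9.2],[0,0,0]],"jaw":[-1,-1,-1,-1,-1,-1,-1,-1]}'
python3 -c "
import st;st.show([.655,.056,.012])"
python3 -m handwheel '{"dp":[[0,0,0],[0,0,0],[0,0,0]],"angular":[[0,10,0],[0,10,0],[0,0,0]],"jaw":[-1,-1,-1]}'
python3 - <<'E'
import st;st.show()
from geo import *
n=back("scene",[(300.8,268.8),(198.4,217)],0); cam=np.array([1.2669,.3334])
for m,r in zip(n,(.03,.032)):
    u=cam-m[:2]; c=m[:2]-r*u/np.linalg.norm(u); v=c-np.array([.648,.0145]); a=np.array([.168,.986]); print("ctr",c,"along",v@a,"perp",v@[.986,-.168],"gap",abs(v@a)-r-.08)
print("mark",back("scene",[(238.4,178.6)],0),back("top",[(288.8,238.0)],0))
E
```

```text
time: 10.4
ee_pos: [0.6552, 0.0589, 0.2996]
ee_rot: [3.114, 0.413, 0.001]
force: [-0.0, -1.3, 0.5]
opening: 0.0852
grip_force: 0.0
time: 11.4
ee_pos: [0.6547, 0.0572, 0.2993]
ee_rot: [-2.406, -2.02, 0.0]
force: [0.0, -0.8, -0.2]
opening: 0.0852
grip_force: 0.0
t 11.4 q [-0.0963  0.3385  1.2505  0.      1.5526  0.0779] p [0.6547 0.0572 0.2993] F [ 0.0499 -0.8463 -0.1707] op 0.0852 g 0.0
Rcols x [0.1734 0.9849 0.    ] y [ 0.9849 -0.1734 -0.    ] z [-0.  0. -1.]
dp mm tool [ -1.1304   0.465  287.2649]
time: 11.78
ee_pos: [0.6543, 0.0546, 0.2981]
ee_rot: [-2.22, -1.852, -0.387]
force: [0.1, -0.0, -0.7]
opening: 0.0855
grip_force: 0.0
t 11.78 q [-0.2643  0.2953  1.3415  0.3465  1.5406 -0.1013] p [0.6543 0.0546 0.2981] F [ 0.1067 -0.0291 -0.7281] op 0.0855 g 0.0
Rcols x [0.1687 0.9248 0.341 ] y [ 0.984  -0.1783 -0.0032] z [ 0.0579  0.336  -0.9401]
ctr [0.6611 0.1552] along 0.14090978147826488 perp -0.01069061514143112 gap 0.030909781478264883
ctr [ 0.612  -0.1249] along -0.14349180450939494 perp -0.012055063042749918 gap 0.03149180450939494
mark [[ 0.4474 -0.1034  0.    ]] [[ 0.447  -0.1052  0.    ]]
```

```bash
cat > kin.py <<'E'
import json,numpy as np
from scipy.spatial.transform import Rotation as Ro
from scipy.optimize import least_squares
z=lambda a:Ro.from_euler('z',a).as_matrix()
y=lambda a:Ro.from_euler('y',a).as_matrix()
def fk(q,k,F=None,pts=False):
    R=z(q[0]);p=np.array([0,0,0.])+R@[k[0],k[1],k[2]]; P=[p]
    R=R@y(q[1]);p=p+R@[0,0,k[3]];P.append(p);R=R@y(q[2]);p=p+R@[k[4],0,k[5]];P.append(p)
    R=R@z(q[3])@y(q[4]);p=p+R@[0,0,k[6]];P.append(p)
    R=R@z(q[5])
    if F is not None:R=R@F
    return (p,R,P) if pts else (p,R)
L=[json.loads(l) for l in open("log.txt")]
k=least_squares(lambda k:np.concatenate([(fk(q,k)[0]-p) for q,p,_ in L]+[(k-[0,-.12,.2,.4,0,.4,.25])*1e-3]),[0,-.12,.2,.4,0,.4,.25]).x
Fs=[fk(q,k)[1].T@Ro.from_rotvec(r).as_matrix() for q,p,r in L]; F=Fs[-1]
lo=[-2.91,-.94,.18,-1.29,.17,-3];hi=[2.91,2.29,2.7,4.43,2.64,3]
def ik(p,R,q0):
    f=lambda q:np.r_[(fk(q,k,F)[0]-p)*10,Ro.from_matrix(R.T@fk(q,k,F)[1]).as_rotvec()]
    s=least_squares(f,np.clip(q0,np.array(lo)+.01,np.array(hi)-.01),bounds=(lo,hi)); return s.x,s.cost
E
python3 - <<'E'
from kin import *
np.set_printoptions(precision=3,suppress=True)
print("k",k,"err mm",[np.round(1000*np.linalg.norm(fk(q,k)[0]-p),1) for q,p,_ in L]); print(Fs[0],Fs[-1])
q0=np.array(L[-1][0])
yv=np.array([.9724,.2334,0]) # tool y at 13.5deg
for ang in(13.5,):
  a=np.radians(ang); Y=np.array([np.cos(a),np.sin(a),0]);Z=np.array([-np.sin(a),np.cos(a),0]);X=np.cross(Y,Z); R=np.c_[X,Y,Z]
  for h in(.32,.25,.18):
    p=np.array([.526,.352,h])+.019*Z; q0,c=ik(p,R,q0); print(h,q0,c); print(*fk(q0,k,F,True)[2])
E
```

```text
k [-0.     0.12   0.298  0.386  0.048  0.519  0.305] err mm [np.float64(0.0), np.float64(0.0), np.float64(0.0), np.float64(0.0), np.float64(0.0), np.float64(0.0), np.float64(0.0), np.float64(0.0)]
[[ 0. -1. -0.]
 [ 1.  0.  0.]
 [-0. -0.  1.]] [[ 0. -1.  0.]
 [ 1.  0.  0.]
 [-0.  0.  1.]]
0.32 [-0.079  0.471  1.673  1.396  1.834 -0.597] 6.248102939455588e-30
[0.009 0.12  0.298] [0.184 0.106 0.642] [0.593 0.074 0.32 ] [0.522 0.37  0.32 ]
0.25 [-0.079  0.594  1.668  1.366  1.811 -0.716] 3.9152335001207304e-30
[0.009 0.12  0.298] [0.225 0.103 0.618] [0.593 0.074 0.25 ] [0.522 0.37  0.25 ]
0.18 [-0.079  0.731  1.639  1.342  1.788 -0.824] 1.0062713884601402e-27
[0.009 0.12  0.298] [0.266 0.099 0.585] [0.593 0.074 0.18 ] [0.522 0.37  0.18 ]
```

```bash
python3 -m handwheel '{"dp":[[0,0,0],[0,0,0],[-1,0,60],[0,0.5,60],[0,0,50],[0,0,0]],"angular":[[0,-10,0],[0,-10,0],[0,0,0],[0,0,0],[0,0,0],[0,0,0]],"jaw":[-1,-1,-1,-1,-1,-1]}'
python3 - <<'E'
import st;st.show([.655,.056,.010])
from geo import *
g=bot.grab_frame("scene"); t=bot.grab_frame("top")
a=cv2.resize(g[110:280,190:350,::-1],(400,425)); b=cv2.resize(t[120:290,170:330,::-1],(400,425)); cv2.imwrite("pics/g1.png",np.hstack([a,b]))
E
```

```text
time: 12.52
ee_pos: [0.6516, 0.0576, 0.1246]
ee_rot: [-2.4, -2.019, 0.013]
force: [-0.1, -0.1, 0.3]
opening: 0.0859
grip_force: 0.0
t 12.53 q [-0.0954  0.4587  1.4432 -0.0019  1.2493  0.0774] p [0.6516 0.0576 0.1246] F [-0.1149 -0.0863  0.2805] op 0.0859 g 0.0
Rcols x [ 0.1712  0.9852 -0.0025] y [ 0.9852 -0.1713 -0.0095] z [-0.0098 -0.0009 -1.    ]
dp mm tool [ -0.6853   4.6706 114.5252]
```

View pics/g1.png

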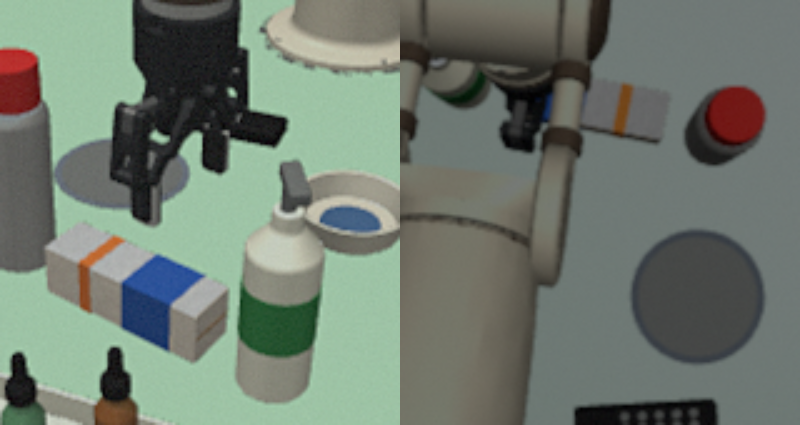

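The gripper hovers over the blue half, clear of the pump bottle; the black bar at crop (260,125) is the remote lying behind.

```bash
python3 -m handwheel '{"dp":[[0,0,0],[0,0,40]],"angular":[[0,0,0],[0,0,0]],"jaw":[-1,-1]}'
python3 -m handwheel '{"dp":[[0,0,0]],"angular":[[0,0,0]],"jaw":[-1]}'
python3 -c "
import st;st.show([.655,.056,.010])"
```

```text
time: 12.88
ee_pos: [0.6607, 0.0557, 0.0966]
ee_rot: [2.397, 2.015, 0.015]
force: [0.8, -0.1, -0.1]
opening: 0.0852
grip_force: 0.0
time: 13.0
ee_pos: [0.6537, 0.0562, 0.0883]
ee_rot: [-2.403, -2.02, 0.004]
force: [-0.0, 0.1, 0.1]
opening: 0.0856
grip_force: 0.0
t 13.0 q [-0.0979  0.5001  1.4635 -0.0003  1.1814  0.0751] p [0.6537 0.0562 0.0883] F [-0.0181  0.0678  0.0642] op 0.0856 g 0.0
Rcols x [ 0.172   0.9851 -0.0005] y [ 0.9851 -0.172  -0.0035] z [-0.0035  0.0001 -1.    ]
dp mm tool [ 0.0483  1.5442 78.2611]
```

```bash
python3 -m handwheel '{"dp":[[0,0,26],[0,0,26],[0,0,26],[0,0,0],[0,0,0],[0,0,0],[0,0,0],[0,0,0]],"angular":[[0,0,0],[0,0,0],[0,0,0],[0,0,0],[0,0,0],[0,0,0],[0,0,0],[0,0,0]],"jaw":[-1,-1,-1,-1,1,1,1,1]}'
python3 -m handwheel '{"dp":[[0,0,0],[0,0,-15],[0,0,-40],[0,0,-50],[0,0,-50],[0,0,-50],[0,0,-50],[0,0,-40]],"angular":[[0,0,0],[0,0,0],[0,0,0],[0,0,0],[0,0,0],[0,0,0],[0,0,0],[0,0,0]],"jaw":[1,1,1,1,1,1,1,1]}'
python3 -c "
import st;st.show([.50,.28,.33])"
```

```text
time: 14.0
ee_pos: [0.6571, 0.0559, 0.014]
ee_rot: [2.402, 2.02, 0.005]
force: [-0.2, 0.2, 6.3]
opening: 0.0493
grip_force: 63.0
time: 15.0
ee_pos: [0.655, 0.0562, 0.3099]
ee_rot: [2.403, 2.02, 0.003]
force: [0.8, 0.2, -0.6]
opening: 0.0497
grip_force: 62.3
t 15.0 q [-0.0979  0.3339  1.2357  0.      1.5693  0.0747] p [0.655  0.0562 0.3099] F [ 0.7811  0.186  -0.639 ] op 0.0497 g 62.3
Rcols x [0.1717 0.9852 0.0002] y [ 0.9851 -0.1717  0.0028] z [ 0.0028 -0.0003 -1.    ]
dp mm tool [ 193.8917 -191.0927  -20.5377]
```

```bash
python3 -m handwheel '{"dp":[[38.8,-38.2,-4],[38.8,-38.2,-4],[38.8,-38.2,-4],[38.8,-38.2,-4],[38.8,-38.2,-4],[0,0,0],[0,0,0]],"angular":[[0,0,0],[0,0,0],[0,0,0],[0,0,0],[0,0,0],[0,10,0],[0,10,0]],"jaw":[1,1,1,1,1,1,1]}'
python3 -m handwheel '{"dp":[[0,0,0],[0,0,0],[0,0,0],[0,0,0],[0,0,0],[0,0,0],[0,0,0],[0,0,0]],"angular":[[0,10,0],[0,10,0],[0,10,0],[0,10,0],[0,10,0],[0,10,0],[0,10,0],[0,0,0]],"jaw":[1,1,1,1,1,1,1,1]}'
python3 - <<'E'
import st;st.show()
s=st.bot.grab_frame("scene"); st.cv2.imwrite("s3.png",s[...,::-1])
E
```

```text
time: 15.88
ee_pos: [0.4992, 0.2821, 0.3281]
ee_rot: [-2.206, -1.864, -0.399]
force: [0.7, -0.3, 0.0]
opening: 0.0491
grip_force: 62.3
time: 16.88
ee_pos: [0.4993, 0.28, 0.3237]
ee_rot: [-1.339, -1.118, -1.329]
force: [-0.5, 0.0, -0.9]
opening: 0.0494
grip_force: 62.3
t 16.88 q [-0.3179  0.1317  2.1001  1.4803  1.685  -0.6593] p [0.4993 0.28   0.3237] F [-0.4812  0.0151 -0.864 ] op 0.0494 g 62.3
Rcols x [ 0.007  -0.0003  1.    ] y [ 0.9852 -0.1714 -0.007 ] z [ 0.1714  0.9852 -0.0009]
```

```bash
python3 -m handwheel '{"dp":[[0,0,0],[0,0,0],[0,17.5,40.5],[0,17.4,40.5],[0,0,0],[0,0,0]],"angular":[[8.7,0,0],[8.7,0,0],[0,0,0],[0,0,0],[0,0,0],[0,0,0]],"jaw":[1,1,1,1,1,1]}'
python3 - <<'E'
import st;st.show([.5233,.3649,.3237])
from geo import *
s=bot.grab_frame("scene");t=bot.grab_frame("top")
a=cv2.resize(s[90:260,340:500,::-1],(400,425)); b=cv2.resize(t[120:290,50:210,::-1],(400,425)); cv2.imwrite("pics/h1.png",np.hstack([a,b]))
E
```

```text
time: 17.68
ee_pos: [0.5242, 0.3651, 0.3281]
ee_rot: [-1.111, -1.273, -1.113]
force: [-0.3, -0.4, -0.4]
opening: 0.0493
grip_force: 62.3
t 17.68 q [-0.1027  0.3936  1.7596  1.4377  1.7652 -0.5993] p [0.5242 0.3651 0.3281] F [-0.2706 -0.3936 -0.3779] op 0.0493 g 62.3
Rcols x [-0.0039  0.002   1.    ] y [0.9912 0.1321 0.0036] z [-0.132   0.9912 -0.0025]
dp mm tool [-4.4107 -0.9184 -0.0697]
```

View pics/h1.png

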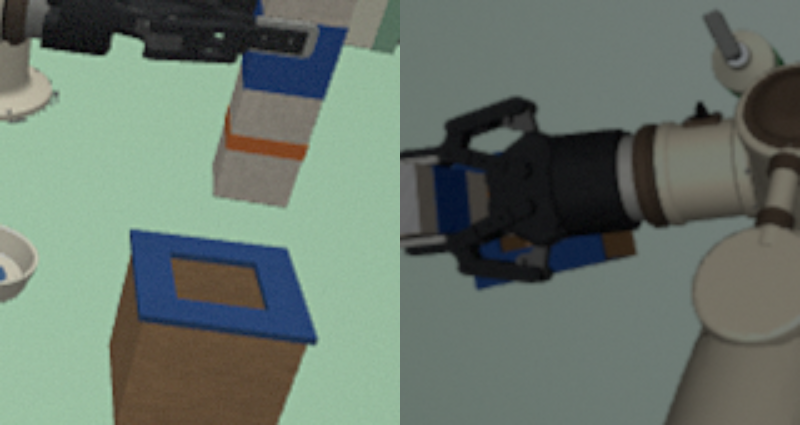

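```bash
python3 - <<'E'
from geo import *
p=back("scene",[(425.2,167.6),(455.2,172)],.206); print(p, np.linalg.norm(p[1]-p[0]))
m=p.mean(0)[:2]; print("ctr est",m-.025*np.array([.9914,.1305]))
print("mouth proj scene frame",back("scene",[(446.6,213.3),(410.6,208.8),(408.6,190.6),(441.3,194.6)],.12).mean(0))
for z in(.2,.206,.212): print(z,np.array([proj("scene",[.5242-.013*-.132+.025*.9914+s*.025*-.1305,.3651-.013*.991+.025*.1305+s*.025*.9914,z]) for s in(-1,1)]))
E
```

```text
[[0.5547 0.3331 0.206 ]
 [0.5463 0.3826 0.206 ]] 0.0502747326417134
ctr est [0.5257 0.3546]
mouth proj scene frame [0.5255 0.3523 0.12  ]
0.2 [[423.0537 170.0009]
 [452.7478 174.9003]]
0.206 [[423.8657 167.1173]
 [453.7104 171.9885]]
0.212 [[424.685  164.2075]
 [454.6819 169.0498]]
```

The carton hangs upright over the mouth (scene crop: bottom at (250,200), mouth at (220,280)), with only about 2 mm of offset. Lowering it now.

```bash
python3 -m handwheel '{"dp":[[-35,0,-2],[-35,0,0],[-15,0,0],[-15,0,0],[0,0,0]],"angular":[[0,0,0],[0,0,0],[0,0,0],[0,0,0],[0,0,0]],"jaw":[1,1,1,1,1]}'
python3 -m handwheel '{"dp":[[-15,0,0],[-15,0,0],[-15,0,0],[-10,0,0],[-5,0,0],[0,0,0]],"angular":[[0,0,0],[0,0,0],[0,0,0],[0,0,0],[0,0,0],[0,0,0]],"jaw":[1,1,1,1,1,1]}'
python3 -c "
import st;st.show([.523,.363,.166])"
```

```text
time: 18.4
ee_pos: [0.5245, 0.3627, 0.226]
ee_rot: [-1.113, -1.267, -1.112]
force: [-0.5, 0.6, -0.4]
opening: 0.0495
grip_force: 62.3
time: 19.15
ee_pos: [0.5245, 0.363, 0.1661]
ee_rot: [-1.112, -1.268, -1.112]
force: [0.3, 0.9, -0.8]
opening: 0.0495
grip_force: 62.3
t 19.15 q [-0.1066  0.7115  1.7182  1.3895  1.7255 -0.8725] p [0.5245 0.363  0.1661] F [ 0.2507  0.9031 -0.8082] op 0.0495 g 62.3
Rcols x [ 0.0005 -0.0002  1.    ] y [ 0.9914  0.1307 -0.0004] z [-0.1307  0.9914  0.0003]
dp mm tool [-0.0714 -1.4467  0.241 ]
```

```bash
python3 -m handwheel '{"dp":[[0,0,0],[0,0,0],[0,0,0],[0,0,0],[0,0,0]],"angular":[[0,0,0],[0,0,0],[0,0,0],[0,0,0],[0,0,0]],"jaw":[-1,-1,-1,-1,-1]}'
python3 - <<'E'
import st;st.show()
from geo import *
s=bot.grab_frame("scene"); a=cv2.resize(s[90:270,330:500,::-1],None,fx=2.2,fy=2.2)
b=cv2.resize(s[140:240,290:390,::-1],(396,396)); cv2.imwrite("pics/i1.png",np.hstack([a,cv2.resize(b,(396,a.shape[0]))]))
E
```

```text
time: 19.77
ee_pos: [0.5245, 0.3629, 0.1663]
ee_rot: [-1.112, -1.268, -1.112]
force: [0.2, -0.3, 0.5]
opening: 0.0852
grip_force: 0.0
t 19.77 q [-0.1067  0.7107  1.7184  1.3894  1.7254 -0.8725] p [0.5245 0.3629 0.1663] F [ 0.1833 -0.2881  0.5445] op 0.0852 g 0.0
Rcols x [-0.0001  0.      1.    ] y [0.9914 0.1307 0.0001] z [-0.1307  0.9914 -0.    ]
```

View pics/i1.png

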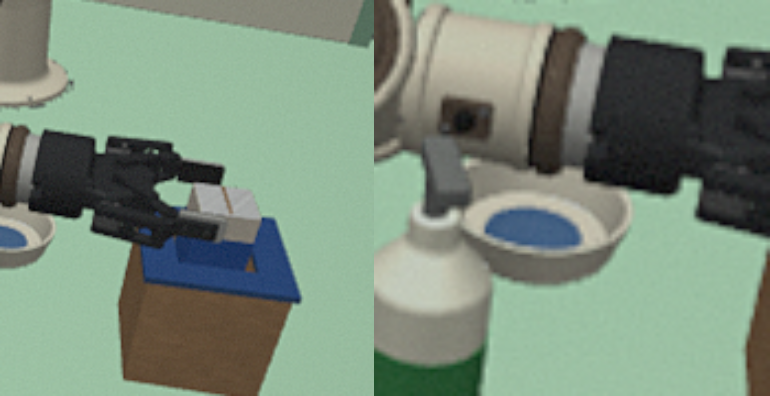

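The carton stands in the mouth with its white end a few cm above the lid (crop (225,210)), and the fingers are clear of it. I'll raise straight up, untilt and shut the fingers.

```bash
python3 -m handwheel '{"dp":[[15,0,0],[25,0,0],[40,0,0],[40,0,0],[35,0,0],[0,0,0],[0,0,0],[0,0,0]],"angular":[[0,0,0],[0,0,0],[0,0,0],[0,0,0],[0,0,0],[0,-10,0],[0,-10,0],[0,-10,0]],"jaw":[-1,-1,-1,-1,-1,-1,-1,-1]}'
python3 -m handwheel '{"dp":[[0,0,0],[0,0,0],[0,0,0],[0,0,0],[0,0,0],[0,0,0],[0,0,0],[0,0,0]],"angular":[[0,-10,0],[0,-10,0],[0,-10,0],[0,-10,0],[0,-10,0],[0,-10,0],[0,0,5.5],[0,0,0]],"jaw":[1,1,1,1,1,1,1,1]}'
python3 - <<'E'
import st;st.show([.44,.142,.10])
from geo import *
s=bot.grab_frame("scene");t=bot.grab_frame("top"); cv2.imwrite("s4.png",s[...,::-1]);cv2.imwrite("t4.png",t[...,::-1])
# ellipses via Otsu-ish: dish/background split by saturation
s0=cv2.imread("s2.png");t0=cv2.imread("t2.png")
for c,im,(x,y,w,h),th in(("top",t0,(165,208,60,60),8),("scene",s0,(303,172,62,48),15)):
    r=im[y:y+h,x:x+w].astype(int); bg=np.median(np.r_[r[:3].reshape(-1,3),r[-3:].reshape(-1,3)],0)
    m=(np.abs(r-bg).max(-1)>th*1.6).astype(np.uint8); m=cv2.morphologyEx(m,cv2.MORPH_OPEN,np.ones((3,3),np.uint8))
    cs=max(cv2.findContours(m,0,1)[0],key=cv2.contourArea); e=cv2.fitEllipse(cv2.convexHull(cs)); ctr=np.array(e[0])+[x,y]
    print(c,ctr,e[1:],cv2.boundingRect(cs),back(c,ctr,.032 if c=="top" else .02))
E
```

```text
time: 20.82
ee_pos: [0.5246, 0.3623, 0.3228]
ee_rot: [-1.465, -1.67, -0.843]
force: [-1.0, 0.7, -0.3]
opening: 0.0857
grip_force: 0.0
time: 21.82
ee_pos: [0.5239, 0.3635, 0.322]
ee_rot: [-2.18, -2.261, -0.001]
force: [-0.3, -0.1, 0.5]
opening: -0.0001
grip_force: 0.0
t 21.82 q [0.4171 0.2795 1.279  0.0005 1.5825 0.3807] p [0.5239 0.3635 0.322 ] F [-0.3148 -0.1432  0.4856] op -0.0001 g 0.0
Rcols x [-0.0364  0.9993  0.0007] y [0.9993 0.0364 0.0003] z [ 0.0003  0.0007 -1.    ]
dp mm tool [-218.4055  -91.972   221.8248]
top [195.9269 240.3648] ((23.028404235839844, 23.42612648010254), 5.47587251663208) (20, 21, 23, 24) [[0.4386 0.1384 0.032 ]]
scene [308.2935 196.2958] ((44.308963775634766, 91.83025360107422), 90.77355194091797) (0, 2, 52, 46) [[0.4703 0.0984 0.02  ]]
```

```bash
python3 -m handwheel '{"dp":[[-36.4,-15.5,37],[-36.4,-15.5,37],[-36.4,-15.5,37],[-36.4,-15.5,37],[-36.4,-15.5,37],[-36.4,-15.5,37],[0,0,0],[0,0,0]],"angular":[[0,0,0],[0,0,0],[0,0,0],[0,0,0],[0,0,0],[0,0,0],[0,0,0],[0,0,0]],"jaw":[1,1,1,1,1,1,1,1]}'
python3 - <<'E'
import st;st.show([.438,.142,.013])
from geo import *
print("dish floor",back("top",[(195.9,240.4)],.006),"mark",back("top",[(288.8,238.0)],0))
# carton top: sees white end in top & scene
for f,(x,y,w,h) in(("t4.png",(50,165,90,90)),("s4.png",(390,150,80,70))):
    im=cv2.imread(f)[y:y+h,x:x+w]; hsv=cv2.cvtColor(im,cv2.COLOR_BGR2HSV); m=((hsv[...,1]<45)&(hsv[...,2]>60)).astype(np.uint8)
    n,l,stt,ce=cv2.connectedComponentsWithStats(m); i=np.argsort(-stt[1:,4])[:3]+1; print(f,[(stt[j].tolist(),(ce[j]+[x,y]).round(1)) for j in i])
for z in(.164,.18,.2): print(z,proj("top",[.525,.352,z]),proj("scene",[.525,.352,z]))
E
```

```text
time: 22.92
ee_pos: [0.4403, 0.1413, 0.1005]
ee_rot: [2.182, 2.258, 0.003]
force: [0.6, 0.8, 0.0]
opening: -0.0004
grip_force: 0.0
t 22.93 q [0.048  0.0126 2.0287 0.0006 1.098  0.0135] p [0.4403 0.1413 0.1005] F [0.6088 0.7897 0.0334] op -0.0004 g 0.0
Rcols x [-0.0343  0.9994  0.0005] y [0.9994 0.0343 0.0024] z [ 0.0024  0.0006 -1.    ]
dp mm tool [ 0.6912 -2.5265 87.4624]
dish floor [[0.4366 0.1425 0.006 ]] mark [[ 0.447  -0.1052  0.    ]]
t4.png [([0, 0, 90, 90, 4767], array([ 87.1, 213.7])), ([32, 29, 28, 27, 497], array([ 94.7, 206.6])), ([55, 30, 1, 2, 2], array([105. , 195.5]))]
s4.png [([23, 23, 34, 28, 736], array([429.7, 186.3])), ([1, 41, 2, 2, 2], array([391.5, 191.5])), ([18, 43, 1, 2, 2], array([408. , 193.5]))]
0.164 [ 92.8156 204.4985] [432.2283 182.1934]
0.18 [ 89.7024 204.349 ] [434.4194 174.9309]
0.2 [ 85.6389 204.1539] [437.2307 165.6127]
```

```bash
python3 -m handwheel '{"dp":[[0.7,-2.5,30],[0,0,30],[0,0,20],[0,0,7],[0,0,0]],"angular":[[0,0,0],[0,0,0],[0,0,0],[0,0,0],[0,0,0]],"jaw":[1,1,1,1,1]}'
python3 -c "
import st;st.show([.438,.142,.013])"
python3 -m handwheel '{"dp":[[-10,0,0],[-10,0,0],[-5,0,0],[-5,0,0],[-5,0,0],[-8,0,0],[-10,0,0],[-10,0,0]],"angular":[[0,0,0],[0,0,0],[0,0,0],[0,0,0],[0,0,0],[0,0,0],[0,0,0],[0,0,0]],"jaw":[1,1,1,1,1,1,1,1]}'
python3 -c "
import st;st.show()
from geo import *
bot.grab_frame('scene');print(bot.spot_in('dish','scene')[:1])"
```

```text
time: 23.55
ee_pos: [0.4378, 0.1425, 0.0132]
ee_rot: [2.181, 2.26, 0.002]
force: [0.8, -0.6, -0.0]
opening: 0.0002
grip_force: 0.0
t 23.55 q [0.0511 0.1732 2.0666 0.0002 0.9001 0.0152] p [0.4378 0.1425 0.0132] F [ 0.7746 -0.6128 -0.0432] op 0.0002 g 0.0
Rcols x [-0.0358  0.9994  0.0001] y [0.9994 0.0358 0.0017] z [ 0.0017  0.0002 -1.    ]
dp mm tool [-0.4843  0.1533  0.1922]
time: 24.55
ee_pos: [0.4388, 0.0784, 0.0123]
ee_rot: [-2.182, -2.26, 0.0]
force: [0.5, 1.6, 0.3]
opening: -0.0005
grip_force: 0.7
t 24.55 q [-0.0955  0.1419  2.1054  0.0001  0.8944 -0.1306] p [0.4388 0.0784 0.0123] F [0.5    1.6125 0.2968] op -0.0005 g 0.7
Rcols x [-0.035   0.9994  0.0001] y [ 0.9994  0.035  -0.0001] z [-0.0001  0.0001 -1.    ]
[{'rect': [298.1, 176.6, 48.7, 31.9], 'confidence': 0.74}]
```

```bash
python3 -m handwheel '{"dp":[[-12,0,0],[-12,0,0],[-12,0,0],[-12,0,0],[-12,0,0],[-12,0,0],[-12,0,0],[-12,0,0]],"angular":[[0,0,0],[0,0,0],[0,0,0],[0,0,0],[0,0,0],[0,0,0],[0,0,0],[0,0,0]],"jaw":[1,1,1,1,1,1,1,1]}'
python3 -m handwheel '{"dp":[[-12,0,0],[-12,0,0],[-12,0,0],[-12,0,0],[-12,0,0],[-12,0,0],[-10,0,0],[-6,0,0]],"angular":[[0,0,0],[0,0,0],[0,0,0],[0,0,0],[0,0,0],[0,0,0],[0,0,0],[0,0,0]],"jaw":[1,1,1,1,1,1,1,1]}'
python3 -m handwheel '{"dp":[[0,0,0]],"angular":[[0,0,0]],"jaw":[1]}'
python3 - <<'E'
import st;st.show([.4485,-.136,.013])
from geo import *
s=bot.grab_frame('scene');cv2.imwrite("s5.png",s[...,::-1]);print(bot.spot_in('dish','scene')[:1],bot.spot_in('mark','scene')[:1])
t=bot.grab_frame('top');print(bot.spot_in('dish','top')[:1])
a=cv2.resize(s[140:220,190:290,::-1],(800,600)); cv2.imwrite("pics/j1.png",a)
E
```

```text
time: 25.65
ee_pos: [0.4422, -0.0177, 0.0123]
ee_rot: [-2.182, -2.26, 0.0]
force: [0.1, 2.1, -0.0]
opening: -0.0
grip_force: 0.7
time: 26.65
ee_pos: [0.4454, -0.1055, 0.0123]
ee_rot: [-2.183, -2.26, 0.0]
force: [-0.1, 2.1, 0.6]
opening: 0.0001
grip_force: 0.7
time: 26.78
ee_pos: [0.4455, -0.1055, 0.0124]
ee_rot: [2.182, 2.259, -0.0]
force: [-0.1, 0.3, -0.0]
opening: -0.0006
grip_force: 0.0
t 26.77 q [-0.4971  0.1697  2.0728 -0.0004  0.8985 -0.5316] p [ 0.4455 -0.1055  0.0124] F [-0.1499  0.3123 -0.0231] op -0.0006 g 0.0
Rcols x [-0.0347  0.9994 -0.0006] y [0.9994 0.0347 0.0003] z [ 0.0003 -0.0006 -1.    ]
dp mm tool [-30.6305   1.9104  -0.583 ]
[{'rect': [229.0, 161.9, 44.7, 32.1], 'confidence': 0.71}] [{'rect': [213.8, 166.5, 32.7, 27.9], 'confidence': 0.66}]
[{'rect': [254.1, 215.9, 24.5, 38.0], 'confidence': 0.65}]
```

View pics/j1.png

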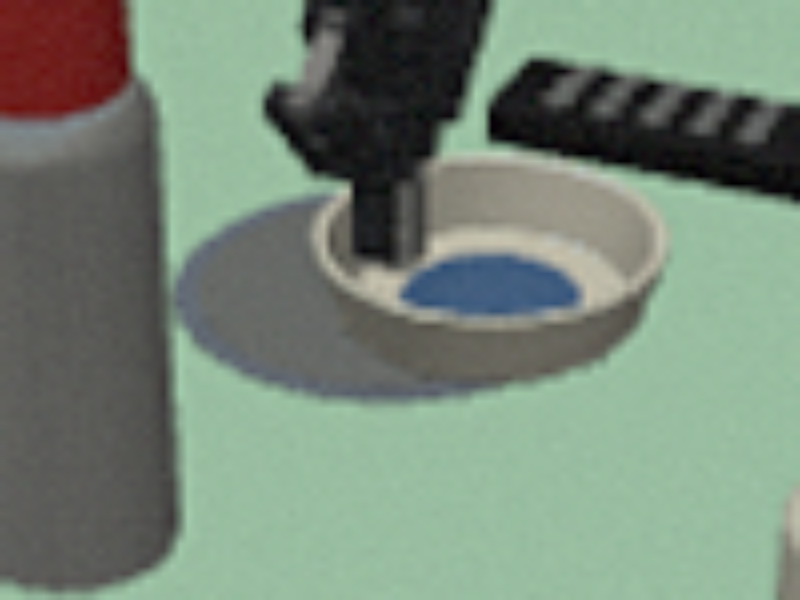

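The dish stands level and half over the mark: rim centre at about (490,240) in the crop, mark to its left. Measuring what's left to go.

```bash
python3 - <<'E'
from geo import *
d=back("scene",[(250.7,171.5)],.032)[0]; m=back("scene",[(238.4,178.6)],0)[0]; print(d,m,(m-d)*1000)
E
```

```text
[ 0.448  -0.0672  0.032 ] [ 0.4474 -0.1034  0.    ] [ -0.5387 -36.2041 -32.    ]
```

```bash
python3 -m handwheel '{"dp":[[-10,0,0],[-10,0,0],[-10,0,0],[-6,0,0],[0,0,0]],"angular":[[0,0,0],[0,0,0],[0,0,0],[0,0,0],[0,0,0]],"jaw":[1,1,1,1,1]}'
python3 -m handwheel '{"dp":[[10,0,0],[20,0,0],[0,0,-10],[0,0,-40],[0,0,-50],[0,0,-60],[0,0,-60],[0,0,0]],"angular":[[0,0,0],[0,0,0],[0,0,0],[0,0,0],[0,0,0],[0,0,0],[0,0,0],[0,0,0]],"jaw":[1,1,1,1,1,1,1,1]}'
python3 -m handwheel '{"dp":[[50,-30,-10],[50,-30,0],[50,-30,0],[0,0,0]],"angular":[[0,0,0],[0,0,0],[0,0,0],[0,0,0]],"jaw":[1,1,1,1]}'
python3 - <<'E'
import st;st.show()
from geo import *
s=bot.grab_frame('scene');t=bot.grab_frame('top');cv2.imwrite("s6.png",s[...,::-1]);cv2.imwrite("t6.png",t[...,::-1])
for n in "dish mark carton empty lotion flask".split():
    print(n,[[(np.round(d["rect"],1).tolist(),round(d["confidence"],2)) for d in bot.spot_in(n,c)[:1]] for c in("scene","top")])
h=cv2.cvtColor(t[210:270,255:325],cv2.COLOR_RGB2HSV)
m=((h[...,1]>110)&(h[...,0]>95)&(h[...,0]<125)).astype(np.uint8); n,l,q,ce=cv2.connectedComponentsWithStats(m); i=1+np.argmax(q[1:,4]) if n>1 else 0; print(q[i],ce[i]+[255,210]); 
print("dish",back("top",[ce[i]+[255,210]],.006))
E
```

```text
time: 27.65
ee_pos: [0.4468, -0.1417, 0.0124]
ee_rot: [2.183, 2.259, -0.0]
force: [-0.2, 0.6, -0.4]
opening: -0.0001
grip_force: 0.0
time: 28.65
ee_pos: [0.4487, -0.1127, 0.2391]
ee_rot: [2.173, 2.251, 0.005]
force: [1.1, -0.6, -0.3]
opening: 0.0001
grip_force: 0.0
time: 29.15
ee_pos: [0.3486, 0.0381, 0.2417]
ee_rot: [-2.177, -2.265, -0.0]
force: [0.7, -0.2, -0.2]
opening: -0.0002
grip_force: 0.0
t 29.15 q [-0.2402 -0.4971  2.1496  0.0003  1.4891 -0.28  ] p [0.3486 0.0381 0.2417] F [ 0.7369 -0.1939 -0.241 ] op -0.0002 g 0.0
Rcols x [-0.0397  0.9992  0.0003] y [0.9992 0.0397 0.0001] z [ 0.0001  0.0003 -1.    ]
dish [[([214.5, 160.0, 46.6, 26.7], 0.79)], [([266.7, 217.7, 45.7, 42.2], 0.74)]]
mark [[([213.1, 172.7, 51.0, 22.5], 0.66)], [([266.5, 212.4, 51.2, 51.1], 0.89)]]
carton [[([412.4, 177.3, 30.7, 37.1], 0.9)], [([81.9, 191.2, 36.4, 30.3], 0.58)]]
empty [[], [([369.2, 189.0, 25.4, 50.8], 0.95)]]
lotion [[([286.5, 174.9, 38.6, 96.9], 0.55)], [([171.8, 123.9, 34.4, 37.6], 0.89)]]
flask [[([180.5, 131.3, 31.7, 90.2], 0.6)], [([282.9, 157.6, 33.9, 27.6], 0.58)]]
[ 24  19  21  21 348] [288.9684 238.6322]
dish [[ 0.4457 -0.1052  0.006 ]]
```

The dish is within 2 mm of the mark centre, the bystanders haven't moved, the bottle is in the bin and the carton is down in the box.

```bash
python3 -c "
from cell import bot;print(bot.sign_off())"
```

```text
the job is handed in; nothing more can be done
None
```

I handed the job in with the bottle in the yellow bin, the carton end first at the bottom of the paper box, the dish within about 2 mm of the mark's centre, and the pump bottle and flask where they were, at about 29 s of the 72 s; the sign-off gave no verdict.

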